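Wedge the rocking sampling case

TASK

The white instrument case rocks on the metal strip of the desk. With the fingertips, push the orange wedge along the desk, thin end first, under the case's raised end until it is snug and that end can no longer be rocked down; then press down on the blue pad on that end to check that it stays put, and finish while still pressing there. Push and press firmly but do not ram, do not pick the wedge up, and leave the glass bottles, the blue cap, the jar and the red marker where they are.

Things in the scene. Friction and masses are not known exactly. Their poses are not given: they have to be found in the camera images.
- strip: aluminium strip fixed on the desk, 24 x 250 x 3 mm (all sizes here are in mm), running under the middle of the case. Origin on the desk at its centre, right under the case's rocking line. Its +x (level) points to the case's raised end and on towards the wedge; y runs along the strip and the rocking line; z up
- case_foot: the fixed black foot bar (along y) under the middle of the white instrument case, standing on the strip; the case rocks on it and cannot slide or be lifted off it. Origin on the rocking line, at mid width, 4 to 9 mm above the desk (differs from start to start); axes parallel to the strip's: +x level towards the raised end
- case (a joint): rocking angle of the white instrument case (220 along x, 160 wide along y, 80 high, about 1.6 kg; a blue pump head, 40 high, stands on its heavy end, x from -100 to -40). 0: heavy end down, the end at +x raised by 0.06 rad, as it rests at the start. It grows as the raised end is pushed down, to 0.10 at most. Unwedged, about 1.5 to 2.5 N down on the blue pad rocks it; let go, it falls back to 0
- case_press (a point): centre of the flat round blue pad, diameter 44, on the case's top near the raised end, 78 mm from the rocking line; 80 mm above the case's underside. Moves with the case; its z axis is the case's own, out of the top
- case_lip (a point): middle of the lower edge of the case's raised end (an edge 160 long, along y), 110 mm from the rocking line; its height above the desk is the gap for the wedge, about 10.5 to 16 mm at the start. Moves with the case
- wedge_back (a point): middle of the upright flat back face (46 wide, about 27 high) of the loose orange plastic wedge, 14 mm above its flat underside. The wedge is 150 long, 46 wide, 0.12 kg, 28 thick at the back and falling evenly to 3 at the tip (slope 1 in 6); its own +x axis points straight out of the back face, so the tip lies 150 mm away along -x. It slides easily on the desk; when it meets the case's lip the push needed rises sharply
- wedge_tip (a point): middle of the wedge's thin front edge, at its underside, 150 mm ahead of the back; axes as wedge_back
- bottle_a: glass bottle with amber contents and blue cap, diameter 68, height 138; origin at the centre of its underside. Bystander
- bottle_b: glass bottle with clear contents and blue cap, diameter 68, height 138; origin at the centre of its underside. Bystander
- cap: loose blue bottle cap (ring), diameter 44, height 22; origin at the centre of its underside. Bystander beside the wedge
- jar: small jar with red lid, diameter 50, height 45; origin at the centre of its underside. Bystander beside the wedge
- marker: red marker pen lying on the desk, 130 x 14 x 14, long along x; origin at the centre of its underside. Bystander beside the case

How it is judged:
On the way:
1. the wedge's tip is at least 25 mm under the raised end (x of wedge_tip in the frame of case_foot below 0.085 m and y of wedge_tip in the frame of case_foot between -0.075 and 0.075 m), for 0.1 s.
At the end, for the whole second after the job is handed in: The fingers press down on the top of the raised end with more than 3 N, the case's rocking angle stays below 0.02 rad (about 2 mm at the lip), the wedge lies still with its tip at least 25 mm under the raised end and within 75 mm of its middle, and carries part of the push (more than 0.3 N) (all of step 1 and value of joint case below 0.02 rad and contact force between the fingers and case_foot above 3 N and contact force between wedge and case_foot above 0.3 N and x of the grasp point in the frame of case_foot between 0.035 and 0.115 m and y of the grasp point in the frame of case_foot between -0.07 and 0.07 m and height (world z) of the grasp point above 0.085 m and linear speed of wedge below 0.01 m/s and height (world z) of wedge_tip below 0.02 m); the arm keeps its last pose, push and grip.
It fails at once if the wedge is lifted off the desk or tipped up (height (world z) of wedge_tip above 0.02 m or height (world z) of wedge_back above 0.034 m or angle between wedge_back's own z axis and vertical above 0.25 rad).
It fails at once if the case or the wedge is rammed with more than 60 N (contact force between the fingers and case_foot above 60 N or contact force between the fingers and wedge above 60 N).
It fails at once if a bystander is moved by more than 30 mm or tipped (distance of any of bottle_a, bottle_b, cap, jar, marker from where it was at the start of the episode above 0.03 m or angle between any of bottle_a, bottle_b, cap, jar, marker's own z axis and vertical above 0.3 rad).
It also fails if it takes over 51 s, if anything falls off the work surface, if the arm or the gripper's body presses on something with over 40 N, if the wrist force passes 120 N, or if a joint passes its speed limit or range.

ROBOT

A 6-joint arm with a two-finger parallel gripper is mounted at the origin on the work surface. World frame = base frame: x ahead of the robot, y to its left, z up, the work surface at z = 0. Lengths are in m, angles in rad, forces in N, time in s.
With the tool pointing down it reaches from about 0.3 to 0.875 m from the base axis. Payload 6.4 kg.
Tool frame: the origin (TCP) lies on the mounting face of the last link; the fingertips stand 173 mm ahead of it and the grasp point (between the pads) lies 155 mm ahead of it (ctrl.tip_reach is the distance from the TCP to the fingertips, in m); z points along the fingers, y is the line along which they close (so a half turn about z gives the same grasp; the last joint's range is limited). The gripper opens to 85 mm and grips with 20 to 120 N. Pads are 22 mm wide; open, the fingers measure 114 mm over their backs; the gripper's body (76 mm by 85 mm) begins 54 mm behind the grasp point. The pads swing forward as they close: fully open they stand 13 mm farther back than shut.
Start: joints at [1.07, 0.181, 1.607, -0, 1.354, -0.206], TCP at [0.167, 0.55, 0.405] pointing down, gripper open.
Joint ranges: [-2.99, 2.99], [-0.89, 2.07], [0.3, 2.58], [-1.14, 4.28], [0, 2.63], [-3.12, 3.12]. Speed limits (rad/s): [2.57, 2.57, 3.01, 3.14, 3.14, 3.14].

INTERFACE

Orientations are given as a unit quaternion [w, x, y, z].
In Python, from bench import ctrl gives the robot as it stands.
- The arm moves only by the shell command python3 -m pendant 'ROWS'. ROWS is JSON, a list that holds one entry, the list of rows, each a list of 7 numbers: the opening, from 0 (shut) to 1 (fully open), then the shift along the tool's x, y, z in mm, then the turn, a rotation vector about the tool's x, y, z in rad. A call has 1 to 5 rows; each row is the pose to reach, as a shift and turn from the pose commanded when the call began, along the tool's axes at that moment; what a row does not reach only later rows make up. A row lasts 1/12 s, in which the tool goes at most 41.7 mm and 7.16 degrees, less where a joint would pass 70% of its speed; a pose out of reach is approached as far as the arm can. A call with a gripper value outside its range is refused whole. The fingers move at their own pace and stop on an object; the grip force is fixed at half the most. Time passes only in rows, so rows that repeat a pose let the fingers close. It gives the time, the measured TCP pose, the force, the opening and the grip force at its end, in the units of the state.
- ctrl.get_obs(): the state, without advancing time (a new reading comes with each control period).
- ctrl.camera(name): name is "scene" or "side" or "wrist"; returns the picture (384x512x3 uint8, red, green, blue); there is no depth.
- ctrl.camera_params(name): a dict with "mtx" (3x3 intrinsics, pixels), "distortion" ([k1, k2, p1, p2, k3] as OpenCV has them; the pictures are not rectified), "world_from_camera" (4x4, takes a point from camera to world coordinates); the wrist camera has in their place "tool_from_camera" (4x4, takes a point from camera to tool coordinates, whose origin is the TCP and whose axes are the flange's). Camera axes: x right, y down, z forward; pixel columns grow to the right and rows downward; lengths in m; the calibration is good to about 2 mm. A picture is of the moment at which its call begins: read the wrist's pose just before it. camera_params takes no time and is no camera call.
- ctrl.hand_in(): hands the job in; it is judged then, once.
Trained networks look in the newest picture that a camera, given by its name, has taken for a name from the list of things; names that differ only in an ending like _2 or _b are one class to them, and where a whole thing is asked for, a point or a joint stands for the part that bears it (a point fixed in the world has none). Each returns a list of dicts, best first, with "confidence" (0 to 1); they miss things now and then, are a little off and sometimes report something else, mostly with a low value. They report only what shows in the picture. A call takes as long as a camera call.
- ctrl.boxes_of(camera, name): "point" ([column, row] as shares, 0 to 1, of the picture: columns of its width, rows of its height, amid what is visible of it).
The state is a dict: "time_s": time; "q": joint angles; "dq": joint speeds; "joint_efforts": joint torques, N m; "eef_pos": TCP position; "eef_rot": TCP orientation; "wrist_force": force on the tool from outside, world axes, zero at the start; "torque": the same for the moment, N m; "opening": opening from 0.0 (shut) to 1.0 (fully open); "grasp_force": force on a finger pad.
Only numpy, scipy, OpenCV 4.12 (cv2) and the standard library are available. Lean on these libraries where they do the work, as an engineer would, in place of code of your own. Each camera call takes 0.05 s, during which the arm holds its last target. There are 200 camera calls.

## Working session

There is one attempt and no reset: what is moved stays moved. The work goes in short steps, Python scripts to look and compute and a shell command to move; the robot and the scene stay as the last step left them, time stands still between calls to the robot, and variables do not carry over. Pictures are saved under pics/ and viewed, at most 10 in all, crops included, and the job is handed in when it is done.

```bash
mkdir -p pics; ls
python3 - <<'E'
from bench import ctrl
import cv2
o=ctrl.get_obs(); print({k:(o[k]) for k in ('time_s','eef_pos','eef_rot','opening','wrist_force')}, ctrl.tip_reach)
ims=[]
for c in ('scene','side','wrist'):
    im=ctrl.camera(c); cv2.imwrite(f'pics/{c}0.png',im[:,:,::-1])
    for n in ('wedge_back','wedge_tip','case_lip','case_press','strip','bottle_a','cap','jar','marker'):
        r=ctrl.boxes_of(c,n)
        print(c,n,[(round(d['point'][0]*512),round(d['point'][1]*384),round(d['confidence'],2)) for d in r[:2]])
a=cv2.imread('pics/scene0.png');b=cv2.imread('pics/side0.png')
E
```

```text
pics
{'time_s': 0.0, 'eef_pos': array([0.16692418, 0.54997399, 0.4037659 ]), 'eef_rot': array([-2.99139248e-04,  1.46853349e-01,  9.89157877e-01, -8.36488342e-04]), 'opening': 1.0002731681152561, 'wrist_force': array([ 0.38638272, -0.09980811,  0.73987771])} 0.1734
scene wedge_back [(344, 232, 0.69)]
scene wedge_tip [(336, 233, 0.65)]
scene case_lip [(211, 186, 0.8), (199, 240, 0.17)]
scene case_press [(208, 190, 0.74)]
scene strip [(200, 238, 0.73)]
scene bottle_a [(147, 153, 0.93), (107, 200, 0.59)]
scene cap [(325, 189, 0.9)]
scene jar [(300, 262, 0.84)]
scene marker []
side wedge_back [(242, 303, 0.86)]
side wedge_tip [(243, 299, 0.72)]
side case_lip [(281, 167, 0.85), (241, 304, 0.23)]
side case_press [(285, 170, 0.67)]
side strip [(330, 190, 0.57)]
side bottle_a [(250, 95, 0.64), (339, 107, 0.59)]
side cap [(336, 284, 0.58), (251, 96, 0.31)]
side jar [(182, 254, 0.76), (331, 281, 0.44)]
side marker [(360, 182, 0.94)]
wrist wedge_back []
wrist wedge_tip []
wrist case_lip []
wrist case_press []
wrist strip []
wrist bottle_a []
wrist cap []
wrist jar []
wrist marker []
```

View pics/scene0.png

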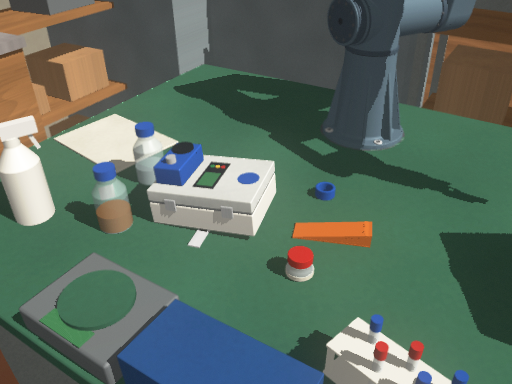

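View pics/side0.png

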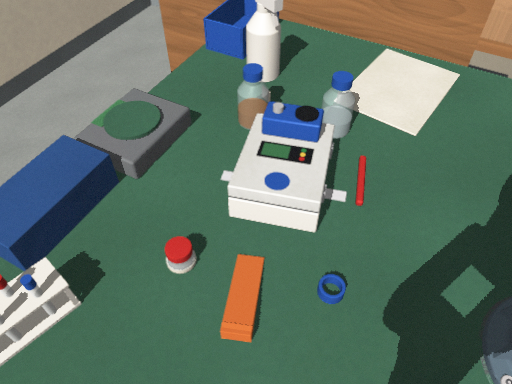

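View pics/wrist0.png

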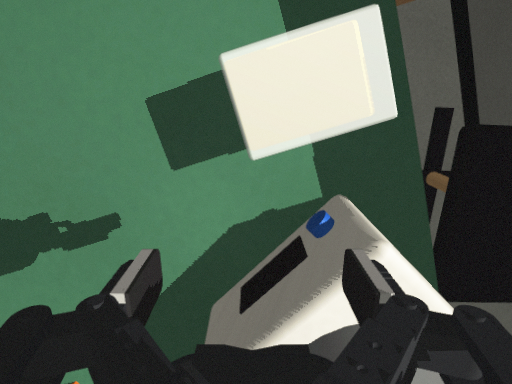

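The scene and side views show the wedge, at scene (335,232) and side (242,298). Its thin end faces the case, and the blue pad is at scene (249,178) and side (277,181). The strip ends show at side (225,176) and (345,195). I'll fit poses next.

```bash
cat > h.py <<'E'
import cv2,numpy as np
from scipy.optimize import minimize
from bench import ctrl
P={c:ctrl.camera_params(c) for c in ('scene','side')}
def proj(c,X):
    T=np.linalg.inv(P[c]['world_from_camera']);
    return cv2.projectPoints(np.asarray(X,float),cv2.Rodrigues(T[:3,:3])[0],T[:3,3],np.array(P[c]['mtx']),np.array(P[c]['distortion'],float))[0][:,0]
def ray(c,uv):
    p=cv2.undistortPoints(np.array([[uv]],float),np.array(P[c]['mtx']),np.array(P[c]['distortion'],float))[0,0]
    W=np.array(P[c]['world_from_camera']);return W[:3,3],W[:3,:3]@[*p,1]
def onz(c,uv,z): o,d=ray(c,uv);return o+d*(z-o[2])/d[2]
def tri(obs):
    A=0;b=0
    for c,uv in obs:
        o,d=ray(c,uv);d=d/np.linalg.norm(d);M=np.eye(3)-np.outer(d,d);A=A+M;b=b+M@o
    return np.linalg.solve(A,b)
def mask(im,lo,hi): return cv2.inRange(cv2.cvtColor(im,cv2.COLOR_RGB2HSV),lo,hi)
def big(m,near):
    n,l,s,ce=cv2.connectedComponentsWithStats(m)
    i=min((i for i in range(1,n) if s[i,4]>40),key=lambda i:np.hypot(*(ce[i]-near)));return (l==i).astype(np.uint8)*255,ce[i]
def wedge_pts(x,y,a):  # tip x,y; a= direction tip->back
    B=np.array([[0,-23,0],[0,23,0],[0,-23,3],[0,23,3],[150,-23,0],[150,23,0],[150,-23,28],[150,23,28]])/1000
    R=np.array([[np.cos(a),-np.sin(a),0],[np.sin(a),np.cos(a),0],[0,0,1]]);return B@R.T+[x,y,0]
def fit_wedge(ms,x0):
    S=4
    up={c:cv2.resize(m,None,fx=S,fy=S,interpolation=cv2.INTER_NEAREST)>0 for c,m in ms.items()}
    def f(p):
        t=0
        for c,m in up.items():
            h=cv2.convexHull(np.float32((proj(c,wedge_pts(*p))+.5)*S)); z=np.zeros(m.shape,np.uint8)
            cv2.fillConvexPoly(z,np.int32(h.round()),1);z=z>0;t+=1-(z&m).sum()/(z|m).sum()
        return t
    return minimize(f,x0,method='Nelder-Mead',options=dict(initial_simplex=np.array(x0)+np.vstack([np.zeros(3),np.diag([.02,.02,.15])]),xatol=1e-4,fatol=1e-4))
E
python3 - <<'E'
from h import *
im={c:cv2.imread(f'pics/{c}0.png')[:,:,::-1].copy() for c in P}
ms={};pad={}
for c,w,p in(('scene',(335,232),(249,178)),('side',(242,298),(277,181))):
    ms[c],_=big(mask(im[c],(5,150,80),(20,255,255)),w)
    m,pad[c]=big(mask(im[c],(105,120,50),(130,255,255)),p); print(c,pad[c],(ms[c]>0).sum(),cv2.minAreaRect(cv2.findNonZero(m)))
pc=tri(list(pad.items())); print('pad',pc,[proj(c,[pc])[0] for c in P])
s1,s2=onz('side',(225,176),.003),onz('side',(345,195),.003); print('strip ends',s1,s2,np.linalg.norm(s1-s2),'scene proj',proj('scene',[s1,s2]))
t=onz('side',(251,257),.002);b=onz('side',(238,330),.028);print('tip/back',t,b,np.linalg.norm((t-b)[:2]))
r=fit_wedge(ms,[t[0],t[1],np.arctan2(b[1]-t[1],b[0]-t[0])]);print(r.x,r.fun)
for c,n,uv,z in(('side','cap',(332,289),.011),('side','jar',(180,255),.022),('scene','cap',(326,191),.011),('scene','jar',(300,264),.022),('side','marker',(361,180),.007),('scene','bottleA',(113,222),.02)):
    print(c,n,onz(c,uv,z))
E
```

```text
scene [247.80446927 178.03351955] 1603 ((248.0, 178.0), (10.0, 20.0), 90.0)
side [276.64939024 180.6554878 ] 2534 ((276.5, 181.0), (16.0, 23.0), 90.0)
pad [ 0.49661973 -0.0546053   0.09475935] [array([247.70224763, 177.91975395]), array([276.58927925, 180.82162629])]
strip ends [ 0.62878972 -0.09398863  0.003     ] [ 0.3963065  -0.16060721  0.003     ] 0.24183979092717353 scene proj [[194.68186151 243.90187655]
 [234.07833986 179.20429728]]
tip/back [0.49105627 0.04917216 0.002     ] [0.43995825 0.18301297 0.028     ] 0.14326328612536496
[0.49326642 0.04786881 1.93007187] 0.12336049322919662
side cap [0.34377375 0.04564286 0.011     ]
side jar [0.59246332 0.1133776  0.022     ]
scene cap [0.3430021  0.04960471 0.011     ]
scene jar [0.59226182 0.11494995 0.022     ]
side marker [ 0.38108386 -0.2095462   0.007     ]
scene bottleA [ 0.67695805 -0.26470857  0.02      ]
```

```bash
python3 -m pendant '[[[0.2,-40,-27,0,0,0,0],[0.2,-80,-54,0,0,0,0],[0.2,-114,-78,0,0,0,0],[0.2,-145,-99,10,0,0,0],[0.2,-171,-117,20,0,0,0]]]'
python3 -m pendant '[[[0.2,-34,-23,0,0,0,0],[0.2,-68,-46,0,0,0,0],[0.2,-102,-69,10,0,0,0],[0.2,-136,-93,20,0,0,0],[0.2,-171,-117,34,0,0,0]]]'
python3 -m pendant '[[[0.2,0,0,20,0,0,0.12],[0.2,0,0,40,0,0,0.24],[0.2,0,0,60,0,0,0.36],[0.2,0,0,80,0,0,0.48],[0.2,0,0,100,0,0,0.6]]]'
python3 -m pendant '[[[0.2,0,0,0,0,0,0.12],[0.2,0,0,0,0,0,0.24],[0.2,0,0,0,0,0,0.316],[0.2,0,0,0,0,0,0.316],[0.2,0,0,0,0,0,0.316]]]'
python3 - <<'E'
from h import *
im=ctrl.camera('scene');im2=ctrl.camera('side')
cv2.imwrite('pics/ss1.png',np.hstack([cv2.resize(im[120:320,150:450],None,fx=1.3,fy=1.5),cv2.resize(im2[130:380,150:400],(400,300))])[:,:,::-1])
o=ctrl.get_obs();print(o['time_s'],o['eef_pos'],o['eef_rot'],o['opening'],o['wrist_force'])
E
```

```text
time_s: 1.92
eef_pos: [0.2969, 0.3883, 0.3862]
eef_rot: [0.001, 0.147, 0.989, 0.001]
wrist_force: [2.1, -0.1, 0.1]
opening: 0.3
grasp_force: 0.0
time_s: 2.33
eef_pos: [0.4239, 0.2297, 0.3532]
eef_rot: [0.001, 0.147, 0.989, 0.001]
wrist_force: [1.0, 1.9, 0.5]
opening: 0.197
grasp_force: 0.0
time_s: 2.75
eef_pos: [0.4229, 0.2312, 0.2518]
eef_rot: [0.0, 0.436, 0.9, 0.0]
wrist_force: [-0.1, -0.6, 0.8]
opening: 0.202
grasp_force: 0.0
time_s: 3.17
eef_pos: [0.4228, 0.2315, 0.2526]
eef_rot: [0.0, 0.568, 0.823, 0.0]
wrist_force: [0.0, -0.2, 0.1]
opening: 0.197
grasp_force: 0.0
3.2667 [0.42276822 0.23149631 0.25269116] [1.19556978e-04 5.68158539e-01 8.22919098e-01 1.33525285e-04] 0.20338511829245093 [ 0.0596153  -0.26648732 -0.020841  ]
```

View pics/ss1.png

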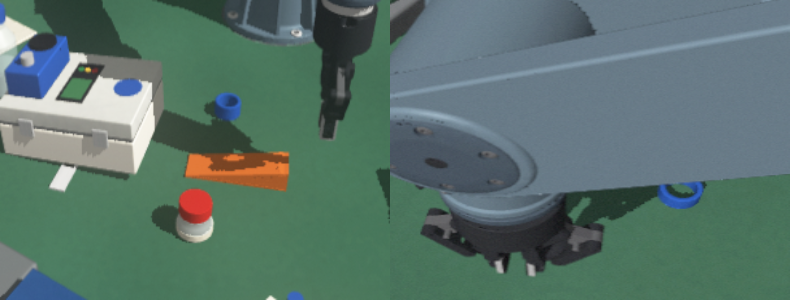

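The crops show the gripper over the desk behind the wedge's back, nothing in its way. The fitted wedge pose puts it about 35 mm behind, laterally centred to 2 mm. Now descend.

```bash
python3 -m pendant '[[[0.2,0,-1,30,0,0,0],[0.2,0,-1,50,0,0,0],[0.2,0,-1,65,0,0,0],[0.2,0,-1,71,0,0,0],[0.2,0,-1,71,0,0,0]]]'
python3 -m pendant '[[[0.2,-10,0,0,0,0,0],[0.2,-20,0,0,0,0,0],[0.2,-28,0,0,0,0,0],[0.2,-28,0,0,0,0,0],[0.2,-28,0,0,0,0,0]]]'
python3 - <<'E'
from h import *
im=ctrl.camera('scene');im2=ctrl.camera('wrist')
cv2.imwrite('pics/ss2.png',np.hstack([cv2.resize(im[120:320,200:450],(400,320)),cv2.resize(im2,(400,320))])[:,:,::-1])
E
```

```text
time_s: 3.68
eef_pos: [0.4211, 0.2309, 0.1803]
eef_rot: [-0.001, 0.569, 0.823, -0.001]
wrist_force: [-0.0, -0.4, -0.1]
opening: 0.202
grasp_force: 0.0
time_s: 4.1
eef_pos: [0.4323, 0.2042, 0.1823]
eef_rot: [0.0, 0.57, 0.822, 0.001]
wrist_force: [0.7, -0.8, -0.5]
opening: 0.204
grasp_force: 0.0
```

View pics/ss2.png

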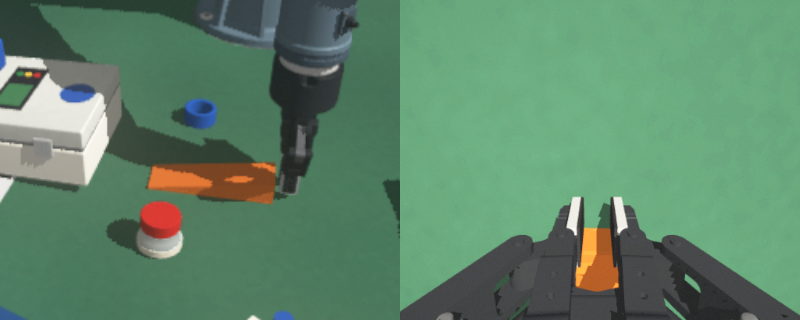

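The wrist view shows the wedge centred between the two fingers, just ahead of its back. Next I push slowly, turning slightly to line up with the case axis.

```bash
python3 -m pendant '[[[0.2,-6,0,0,0,0,0],[0.2,-12,0,0,0,0,0],[0.2,-18,0,0,0,0,0],[0.2,-25,0,0,0,0,0.02],[0.2,-32,0,0,0,0,0.04]]]'
python3 -m pendant '[[[0.2,-6,0,0,0,0,0.01],[0.2,-13,0,0,0,0,0.02],[0.2,-20,0,0,0,0,0.03],[0.2,-26,0,0,0,0,0.04],[0.2,-32,0,0,0,0,0.04]]]'
python3 - <<'E'
from h import *
im=ctrl.camera('scene')
m,c=big(mask(im,(5,150,60),(20,255,255)),(310,230));o=ctrl.get_obs();e=o['eef_pos'];print(e,o['eef_rot'],o['wrist_force'])
r=fit_wedge({'scene':m},[e[0]+.05,e[1]-.15,1.86]);p=r.x;print(p,r.fun)
F=np.array([.515,-.128]);u=np.array([-.275,.961]);d=p[:2]-F;print('tip in case',d@u,d@[-u[1],u[0]])
cv2.imwrite('pics/ss3.png',cv2.resize(im[130:290,180:420],(780,520))[:,:,::-1])
E
```

```text
time_s: 4.62
eef_pos: [0.4432, 0.1744, 0.1816]
eef_rot: [0.0, 0.586, 0.81, 0.0]
wrist_force: [-0.8, 2.0, 0.3]
opening: 0.2
grasp_force: 0.7
time_s: 5.03
eef_pos: [0.4532, 0.1439, 0.1815]
eef_rot: [-0.0, 0.602, 0.799, -0.0]
wrist_force: [-0.6, 0.8, 1.2]
opening: 0.2
grasp_force: 0.8
[0.45356991 0.14322915 0.18157168] [ 2.98017959e-04  6.01759808e-01  7.98677055e-01 -8.20400971e-05] [-0.02211035 -0.4433582  -0.27259498]
[ 0.50490746 -0.00928031  1.89257065] 0.05780949326491336
tip in case 0.116865074206286 -0.022948980929752415
```

View pics/ss3.png

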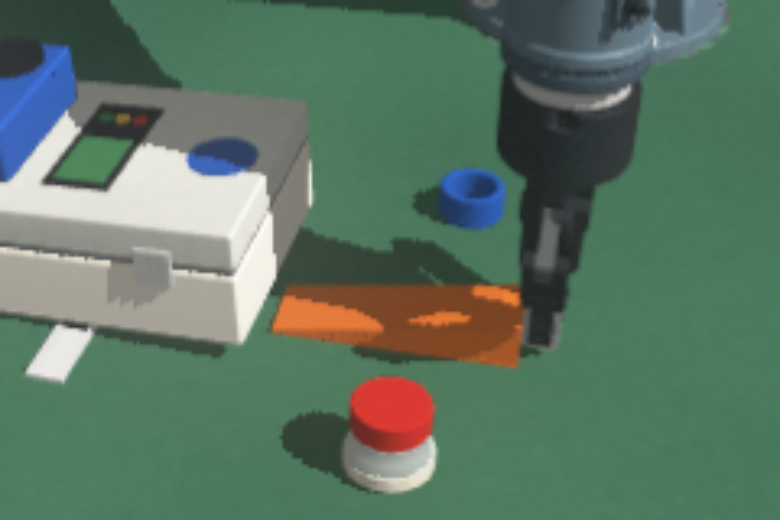

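The tip is about 7 mm short of the lip, roughly 23 mm off the middle and inside the edge, and the jar and cap are clear. I keep pushing.

```bash
python3 -m pendant '[[[0.2,-6,0,0,0,0,0],[0.2,-12,0,0,0,0,0],[0.2,-18,0,0,0,0,0],[0.2,-24,0,0,0,0,0],[0.2,-30,0,0,0,0,0]]]'
python3 -m pendant '[[[0.2,-4,0,0,0,0,0],[0.2,-8,0,0,0,0,0],[0.2,-12,0,0,0,0,0],[0.2,-16,0,0,0,0,0],[0.2,-20,0,0,0,0,0]]]'
python3 -m pendant '[[[0.2,-2,0,0,0,0,0],[0.2,-4,0,0,0,0,0],[0.2,-6,0,0,0,0,0],[0.2,-8,0,0,0,0,0],[0.2,-10,0,0,0,0,0]]]'
```

```text
time_s: 5.5
eef_pos: [0.4614, 0.1152, 0.1815]
eef_rot: [-0.0, 0.601, 0.799, -0.0]
wrist_force: [-0.1, 1.3, 0.9]
opening: 0.2
grasp_force: 0.7
time_s: 5.92
eef_pos: [0.4668, 0.0962, 0.1815]
eef_rot: [-0.0, 0.601, 0.799, -0.0]
wrist_force: [-0.6, 1.5, 1.2]
opening: 0.196
grasp_force: 0.7
time_s: 6.33
eef_pos: [0.4696, 0.0868, 0.1815]
eef_rot: [-0.0, 0.601, 0.799, -0.0]
wrist_force: [-0.8, 3.0, 0.1]
opening: 0.198
grasp_force: 0.7
```

```bash
python3 -m pendant '[[[0.2,-1,0,0,0,0,0],[0.2,-2,0,0,0,0,0],[0.2,-3,0,0,0,0,0],[0.2,-4,0,0,0,0,0],[0.2,-5,0,0,0,0,0]]]'
python3 -m pendant '[[[0.2,-1,0,0,0,0,0],[0.2,-2,0,0,0,0,0],[0.2,-3,0,0,0,0,0],[0.2,-4,0,0,0,0,0],[0.2,-5,0,0,0,0,0]]]'
```

```text
time_s: 6.75
eef_pos: [0.471, 0.0821, 0.1815]
eef_rot: [0.0, 0.601, 0.799, -0.0]
wrist_force: [-1.0, 0.3, 0.0]
opening: 0.196
grasp_force: 0.7
time_s: 7.17
eef_pos: [0.4723, 0.0772, 0.1815]
eef_rot: [-0.0, 0.602, 0.799, -0.0]
wrist_force: [-0.8, 0.7, -0.5]
opening: 0.2
grasp_force: 0.7
```

```bash
python3 -m pendant '[[[0.2,-1,0,0,0,0,0],[0.2,-2,0,0,0,0,0],[0.2,-3,0,0,0,0,0],[0.2,-4,0,0,0,0,0],[0.2,-4,0,0,0,0,0]]]'
python3 -m pendant '[[[0.2,-1,0,0,0,0,0],[0.2,-2,0,0,0,0,0],[0.2,-3,0,0,0,0,0],[0.2,-4,0,0,0,0,0],[0.2,-4,0,0,0,0,0]]]'
python3 - <<'E'
from h import *
im=ctrl.camera('scene');o=ctrl.get_obs();print(o['eef_pos'],o['wrist_force'])
cv2.imwrite('pics/ss4.png',cv2.resize(im[130:290,180:420],(780,520))[:,:,::-1])
E
```

```text
time_s: 7.58
eef_pos: [0.4735, 0.0733, 0.1816]
eef_rot: [0.0, 0.602, 0.799, -0.0]
wrist_force: [-0.1, 0.5, 0.4]
opening: 0.199
grasp_force: 0.3
time_s: 8.0
eef_pos: [0.4746, 0.0695, 0.1815]
eef_rot: [-0.0, 0.602, 0.799, -0.0]
wrist_force: [-0.0, 1.4, -0.2]
opening: 0.204
grasp_force: 0.5
[0.47456381 0.0695305  0.18154054] [-0.55484969  1.57182863  1.25396736]
```

View pics/ss4.png

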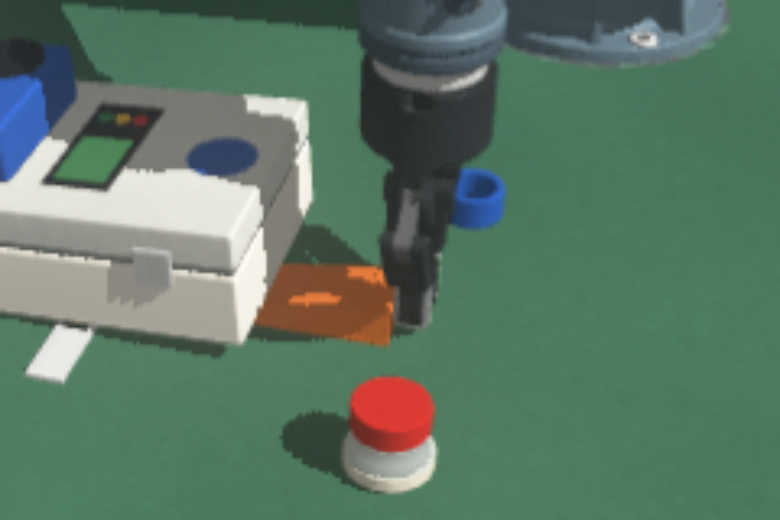

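The wedge is going in under the lip square-on, with about 75 mm of it still showing. There's no resistance yet, so I continue in small steps.

```bash
for i in 1 2 ; do python3 -m pendant '[[[0.2,-1,0,0,0,0,0],[0.2,-2,0,0,0,0,0],[0.2,-3,0,0,0,0,0],[0.2,-3,0,0,0,0,0]]]' | egrep 'pos|force'; done
```

```text
eef_pos: [0.4749, 0.0678, 0.1815]
wrist_force: [-1.6, 10.3, 2.5]
grasp_force: 5.4
eef_pos: [0.4751, 0.0667, 0.1815]
wrist_force: [-4.4, 22.8, 8.1]
grasp_force: 11.7
```

The force rose sharply to about 23 N, so the wedge is snug. I back off, lift, and move over the pad with the fingers shut.

```bash
python3 -m pendant '[[[0.2,3,0,0,0,0,0],[0.2,8,0,0,0,0,0],[0.2,18,0,0,0,0,0],[0.2,30,0,0,0,0,0],[0.2,40,0,0,0,0,0]]]' | egrep 'pos|wrist'
python3 -m pendant '[[[0,0,0,-25,0,0,0],[0,0,0,-55,0,0,0],[0,0,0,-90,0,0,0],[0,0,0,-120,0,0,0],[0,0,0,-130,0,0,0]]]' | egrep 'pos|rot|opening'
python3 - <<'E'
from h import *
from scipy.spatial.transform import Rotation as R
o=ctrl.get_obs();q=o['eef_rot'];M=R.from_quat(q[[1,2,3,0]]).as_matrix()
for t in ((.4966,-.0546,.30),): print(M.T@(np.array(t)-o['eef_pos'])*1000)
im=ctrl.camera('scene');m,_=big(mask(im,(5,150,60),(20,255,255)),(280,222));print('orange px',(m>0).sum())
_,c=big(mask(im,(105,120,50),(130,255,255)),(249,178));print('pad',c)
E
```

```text
eef_pos: [0.4647, 0.1032, 0.1815]
wrist_force: [0.1, -0.6, -0.3]
eef_pos: [0.4663, 0.1031, 0.3161]
eef_rot: [0.003, 0.601, 0.799, 0.002]
opening: 0.0
[-159.86122159  -14.66986845   16.36660747]
orange px 875
pad [247.40517241 177.77586207]
```

```bash
python3 -m pendant '[[[0,-35,-3,0,0,0,0],[0,-75,-7,0,0,0,0],[0,-115,-11,0,0,0,0],[0,-145,-14,4,0,0,0],[0,-159,-14,8,0,0,0]]]' | egrep pos
python3 -m pendant '[[[0,0,0,8,0,0,0],[0,0,0,16,0,0,0],[0,0,0,22,0,0,0],[0,0,0,25,0,0,0],[0,0,0,25,0,0,0]]]' | egrep 'pos|wrist'
python3 - <<'E'
from h import *
im=ctrl.camera('scene');o=ctrl.get_obs();print(o['eef_pos'],o['wrist_force'])
cv2.imwrite('pics/ss5.png',cv2.resize(im[100:290,130:415],(780,520))[:,:,::-1])
E
```

```text
eef_pos: [0.4957, -0.0571, 0.3023]
eef_pos: [0.4949, -0.0529, 0.2771]
wrist_force: [-0.6, 0.1, 0.8]
[ 0.49525077 -0.05312731  0.27781915] [-0.52220399 -0.45829935  0.37335997]
```

View pics/ss5.png

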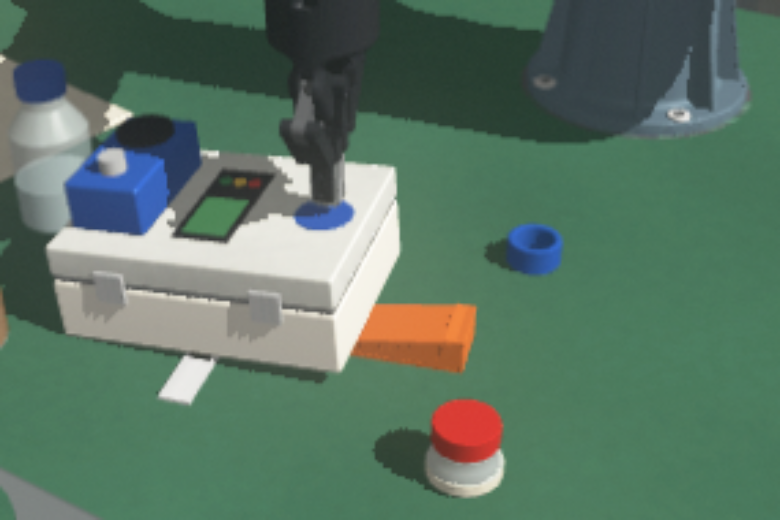

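The shut fingers hover over the blue pad at about (325,205) in the crop, and the wedge is under the lip at about (415,335). I press down in small steps.

```bash
python3 -m pendant '[[[0,0,0,1.5,0,0,0],[0,0,0,3,0,0,0],[0,0,0,4.5,0,0,0],[0,0,0,6,0,0,0],[0,0,0,6,0,0,0]]]' | egrep 'pos|wrist'
python3 -m pendant '[[[0,0,0,1,0,0,0],[0,0,0,2,0,0,0],[0,0,0,2,0,0,0]]]' | egrep 'pos|wrist'
```

```text
eef_pos: [0.4955, -0.0543, 0.2724]
wrist_force: [-0.1, -0.6, 0.5]
eef_pos: [0.4955, -0.0544, 0.2704]
wrist_force: [-0.9, -0.5, -0.5]
```

```bash
for i in 1 2; do python3 -m pendant '[[[0,0,0,0.7,0,0,0],[0,0,0,1.4,0,0,0],[0,0,0,1.4,0,0,0]]]' | egrep 'pos|wrist'; done
```

```text
eef_pos: [0.4956, -0.0544, 0.269]
wrist_force: [0.5, 0.1, 0.3]
eef_pos: [0.4956, -0.0544, 0.2676]
wrist_force: [-0.4, -0.1, -0.2]
```

```bash
for i in 1 2; do python3 -m pendant '[[[0,0,0,0.7,0,0,0],[0,0,0,1.4,0,0,0],[0,0,0,1.4,0,0,0]]]' | egrep 'pos|wrist'; done
```

```text
eef_pos: [0.4957, -0.0544, 0.2668]
wrist_force: [-1.2, 0.8, 4.2]
eef_pos: [0.4958, -0.0544, 0.2666]
wrist_force: [-6.6, 1.1, 16.4]
```

```bash
python3 -m pendant '[[[0,0,0,0.3,0,0,0],[0,0,0,0.3,0,0,0],[0,0,0,0.3,0,0,0],[0,0,0,0.3,0,0,0],[0,0,0,0.3,0,0,0]]]' | egrep 'pos|wrist'
python3 - <<'E'
from h import *
im=ctrl.camera('scene');o=ctrl.get_obs();print(o['time_s'],o['eef_pos'],o['wrist_force'])
m,_=big(mask(im,(5,150,60),(20,255,255)),(280,222));print('orange px',(m>0).sum())
cv2.imwrite('pics/ss6.png',cv2.resize(im[100:290,130:415],(780,520))[:,:,::-1])
E
```

```text
eef_pos: [0.4958, -0.0544, 0.2666]
wrist_force: [-8.2, 1.7, 18.7]
12.6167 [ 0.49584327 -0.05436796  0.26658214] [-7.64026509  1.31196612 18.3452697 ]
orange px 875
```

View pics/ss6.png

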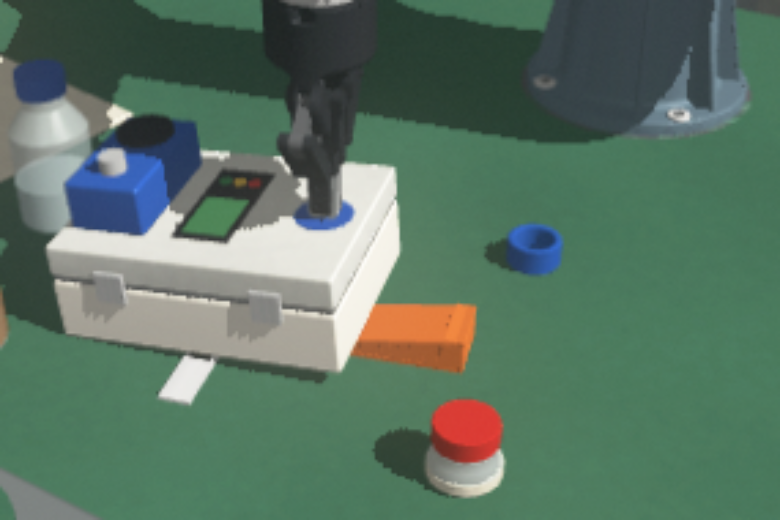

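The fingertips press on the pad with about 18 N. The case stays put and the wedge hasn't moved (875 px before and after).

```bash
python3 -c "
from bench import ctrl
print(ctrl.hand_in())"
```

```text
the job is handed in; nothing more can be done
None
```

I pushed the wedge in snug under the case's raised end and handed the job in while pressing the blue pad at about 18 N, with the case and wedge holding still; no verdict came back.

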